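# Mesh the winch gear and hold it against the brake spring

### The job

Pick up the toothed gear with the square hub and slide it, hub upward, onto the splined shaft of the hand winch, turning it until its four keyways mesh with the four splines. Push it fully home so that it presses the sprung brake plate down to its stop, and finish still holding it pressed there, without letting go, so the locking clip can be fitted. Leave the pulley, hammer, tin and screw box where they are.

Things in the scene. Friction and masses are not known exactly. Their poses are not given: they have to be found in the camera images.
- gear_center (a point): Loose aluminium drive gear, 320 g, hub up: toothed disc 94 mm across, 14 mm thick, with a square hub 46 x 46 mm, 34 mm tall, on top. Point: on the axis, half-way up (24 mm above the underside). z up out of the hub; x, y square to the hub's flats. Through bore 25 mm across with four keyways 12 mm wide, reaching 17.5 mm from the axis, along +-x and +-y.
- shaft_top (a point): Tip of the winch's upright splined steel shaft, z up, 85 mm above the counter. Below it a 12 mm tall conical nose (13 to 22 mm across), then a 22 mm shaft with four splines along +-x and +-y, 9 mm wide, reaching 16 mm from the axis. 1.5 mm clearance: the gear enters within about 5 degrees of any quarter-turn match. Stiff to turn (1 N m); its angle is not the winch's.
- winch: Hand winch lying on its side, bolted to the counter: two plates 145 (x) x 115 (y) mm with a drum between them. Upper plate's top 44 mm above the counter, bolt heads to 49 mm; above that only the shaft and brake plate. Origin: centre of its underside, on the shaft's axis.
- brake_plate (a joint): How far the brake plate is pressed down, m: 0 free, 0.008 at its stop. Dark steel ring around the shaft, 66 mm outside, 40 mm inside, its top 24 mm below the shaft's tip when free, 32 mm fully down. The gear's underside pushes it. Its spring takes about 7 N to start and 15 N at the stop; the gear's weight alone does not move it.
- pulley_center (a point): Bystander: aluminium V-belt pulley with round 42 mm hub and smooth round bore, no teeth and no keyways, 88 mm diameter, 34 mm tall over the hub; the point is on its axis 17 mm above the counter.
- hammer_grip (a point): Bystander: hammer with a wooden handle lying on the far side of the counter; the point is on its handle.
- tin_center (a point): Bystander: closed round tin, 72 mm diameter, 70 mm tall; the point is at its centre.
- screw_box_in (a point): Bystander: open cardboard box, 110 x 80 x 50 mm; full of screws; the point is at its centre.

How it is judged:
On the way, in this order (a step that is already met when the one before it is completed fails the run):
1. the gear is lifted off the counter, hub up (height (world z) of gear_center above 0.05 m and angle between gear_center's own z axis and vertical below 0.35 rad), for 0.1 s.
2. the gear's keyways have meshed with the splines (at least 5 mm of overlap) (horizontal distance between gear_center and shaft_top below 0.004 m and angle between gear_center's own z axis and vertical below 0.1 rad and (angle between the x axis of gear_center and the x axis of shaft_top, either way round below 0.2 rad or angle between the x axis of gear_center and the y axis of shaft_top, either way round below 0.2 rad) and z of gear_center in the frame of shaft_top below 0.007 m), for 0.05 s.
At the end, for the whole second after the job is handed in: The gear is on the splined shaft, hub up (axes within 4 mm, tilt under 0.1 rad, keyways on splines), its centre over 6 mm below the shaft's tip, the brake plate pressed down more than 6.5 mm of 8 mm, and the robot still pushing on the gear (over 2 N), through the last second (horizontal distance between gear_center and shaft_top below 0.004 m and angle between gear_center's own z axis and vertical below 0.1 rad and (angle between the x axis of gear_center and the x axis of shaft_top, either way round below 0.2 rad or angle between the x axis of gear_center and the y axis of shaft_top, either way round below 0.2 rad) and z of gear_center in the frame of shaft_top below -0.006 m and value of joint brake_plate above 0.0065 m and contact force between any of the fingers, the arm and gear above 2 N); the arm keeps its last pose, push and grip.
It fails at once if a bystander (pulley, hammer, tin, screw box) is moved more than 30 mm (distance of any of pulley_center, hammer_grip, tin_center, screw_box_in from where it was at the start of the episode above 0.03 m).
It also fails if it takes over 34 s, if anything falls off the work surface, if the arm or the gripper's body presses on something with over 40 N, if the wrist force passes 120 N, or if a joint passes its speed limit or range.

### The arm

A 7-joint arm with a two-finger parallel gripper is mounted at the origin on the work surface. World frame = base frame: x ahead of the robot, y to its left, z up, the work surface at z = 0. Lengths are in m, angles in rad, forces in N, time in s.
With the tool pointing down it reaches from about 0.425 to 0.875 m from the base axis. Payload 8.4 kg.
Tool frame: the origin (TCP) lies on the centre line of the jaws, within the pads' length; the fingertips stand manip.tips_ahead ahead of it and the grasp point (between the pads) lies 8 mm behind it (manip.tips_ahead is the distance from the TCP to the fingertips, in m); z points along the fingers, y is the direction in which the jaws open and shut (so a half turn about z gives the same grasp; the last joint's range is limited). The gripper opens to 85 mm and grips with 20 to 120 N. Pads are 22 mm wide; open, the fingers measure 114 mm over their backs; the gripper's body (76 mm by 85 mm) begins 54 mm behind the grasp point. The pads swing forward as they close: fully open they stand 13 mm farther back than shut.
Start: joints at [-1.199, 0.333, 0.04, 1.465, -0.013, 1.343, -0.059], TCP at [0.295, 0.579, 0.242] pointing down, gripper open.
Joint ranges: [-2.58, 2.58], [-0.38, 2.09], [-1.3, 1.39], [0.25, 2.4], [-1.5, 4.64], [0.08, 2.09], [-2.65, 2.65]. Speed limits (rad/s): [2.22, 2.22, 2.79, 2.79, 3.14, 3.14, 3.14].

### API

Orientations are given as a unit quaternion [x, y, z, w].
In Python, from plant import observe, vision, job, manip gives the robot as it stands.
- The arm moves only by the shell command python3 -m pendant 'ROWS' [FORCE]. ROWS is JSON, a list that holds one entry, the list of rows, each a list of 7 numbers: the shift along the tool's x, y, z in m, then the turn, a rotation vector about the tool's x, y, z in degrees, then the gripper's target within -1 to 1 (fully open at 1, half-way at 0, shut at -1). A call has 1 to 20 rows; each row is the pose to reach, as a shift and turn from the pose commanded when the call began, along the tool's axes at that moment; what a row does not reach only later rows make up. A row lasts 1/10 s, in which the tool goes at most 50 mm and 8.59 degrees, less where a joint would pass 70% of its speed; a pose out of reach is approached as far as the arm can. A call with a gripper value outside its range is refused whole. The fingers move at their own pace and stop on an object; FORCE is the grip in N (left out, the last holds). Time passes only in rows, so rows that repeat a pose let the fingers close. It gives the time, the measured TCP pose, the force and the opening at its end, in the units of the state.
- observe(): the state, without advancing time (a new reading comes with each control period).
- vision.snapshot(name): name is "side" or "top" or "wrist"; returns a dict with "image" (400x640x3 uint8, red, green, blue), "vertical_fov" (degrees; the focal length in pixels is half the picture's height over the tangent of half this angle, whatever the lens; pixels are square), "cx", "cy" (the principal point, pixels), "k1" (the pictures are not rectified: a ray, as slopes to the right and down, at radius r is drawn at 1 + k1 r^2 times it, then the intrinsics apply), "view" (4x4, takes a point from world to camera coordinates); the wrist camera has in their place "hand_eye" (4x4, takes a point from camera to tool coordinates, whose origin is the TCP and whose axes are the flange's). Camera axes: x right, y down, z forward; pixel columns grow to the right and rows downward; lengths in m; the calibration is good to about 2 mm. A picture is of the moment at which its call begins: read the wrist's pose just before it. There is no depth.
- job.job_done(): hands the job in, once; it reports no verdict.
The state is a dict: "t": time; "q": joint angles; "qd": joint speeds; "joint_torque": joint torques, N m; "tool_pos": TCP position; "eef_rot": TCP orientation; "wrist_force": force on the tool from outside, world axes, zero at the start; "torque": the same for the moment, N m; "grip_width": finger opening in m.
Only numpy, scipy, OpenCV 4.12 (cv2) and the standard library are available. Lean on these libraries where they do the work, as an engineer would, in place of code of your own. Each camera call takes 0.05 s, during which the arm holds its last target. There are 200 camera calls.

## Working session

There is one attempt and no reset: what is moved stays moved. The work goes in short steps, Python scripts to look and compute and a shell command to move; the robot and the scene stay as the last step left them, time stands still between calls to the robot, and variables do not carry over. Pictures are saved under pics/ and viewed, about 8 in all and at most 12, crops included, and the job is handed in when it is done.

```bash
ls; mkdir -p pics; cat > h.py <<'E'
import numpy as np, cv2
from plant import observe, vision, job, manip
from scipy.spatial.transform import Rotation as R
def snap(name, fn):
    s=observe(); d=vision.snapshot(name); 
    if name=='wrist':
        T=np.eye(4);T[:3,:3]=R.from_quat(s['eef_rot']).as_matrix();T[:3,3]=s['tool_pos']
        d['c2w']=T@np.array(d['hand_eye'])
    else: d['c2w']=np.linalg.inv(np.array(d['view']))
    cv2.imwrite('pics/'+fn+'.png',d['image'][:,:,::-1]); np.save('pics/'+fn+'.npy',d,allow_pickle=True); return d
def load(fn): return np.load('pics/'+fn+'.npy',allow_pickle=True).item()
def KD(d):
    f=200/np.tan(np.radians(d['vertical_fov']/2))
    return np.array([[f,0,d['cx']],[0,f,d['cy']],[0,0,1.]]),np.array([d['k1'],0,0,0.])
def ray(d,uv):
    K,D=KD(d); p=cv2.undistortPoints(np.array(uv,float).reshape(-1,1,2),K,D).reshape(-1,2)
    v=np.c_[p,np.ones(len(p))]@d['c2w'][:3,:3].T
    return d['c2w'][:3,3],v
def plane(d,uv,z):
    o,v=ray(d,uv); return o+v*((z-o[2])/v[:,2])[:,None]
def proj(d,P):
    K,D=KD(d); V=np.linalg.inv(d['c2w']); return cv2.projectPoints(np.array(P,float).reshape(-1,1,3),cv2.Rodrigues(V[:3,:3])[0],V[:3,3],K,D)[0].reshape(-1,2)
E
python3 - <<'E'
from h import *
print(observe(),manip.tips_ahead)
for n in('top','side','wrist'):
    d=snap(n,n+'0'); print(n,d['vertical_fov'],d['k1'],d['c2w'].round(3).tolist())
E
```

```text
pics
{'t': 0.0, 'q': array([-1.19920769,  0.33391736,  0.03985652,  1.46628767, -0.01339805,
        1.34324602, -0.05852509]), 'qd': array([ 0.00205754, -0.00204311,  0.00022885, -0.00028914, -0.0012791 ,
        0.00111265,  0.00121143]), 'joint_torque': array([ 1.33267690e-04, -6.58549047e+01,  1.36567399e+00, -4.05570567e+01,
        1.68778544e-02,  1.28073359e-02, -4.05244009e-05]), 'tool_pos': array([0.29465423, 0.57889815, 0.24140879]), 'eef_rot': array([ 2.33238895e-01,  9.72419140e-01, -7.84908568e-04, -1.34244291e-04]), 'wrist_force': array([ 0.96521652, -0.21693919, -0.43260272]), 'torque': array([-0.00275444,  0.006729  , -0.01076027]), 'grip_width': 0.08539452397336933} 0.011
top 51.353900838372766 -0.08917584252831948 [[0.009, -0.995, 0.102, 0.514], [-1.0, -0.009, -0.0, 0.002], [0.001, -0.102, -0.995, 1.027], [0.0, 0.0, 0.0, 1.0]]
side 56.00792207749721 0.008410212525898643 [[0.75, -0.392, 0.532, 0.158], [-0.661, -0.425, 0.619, -0.528], [-0.016, -0.816, -0.578, 0.577], [0.0, 0.0, 0.0, 1.0]]
wrist 59.62644665368637 -0.03489236650269665 [[0.453, 0.843, 0.291, 0.219], [0.891, -0.428, -0.149, 0.616], [-0.001, 0.327, -0.945, 0.373], [0.0, 0.0, 0.0, 1.0]]
```

View pics/top0.png

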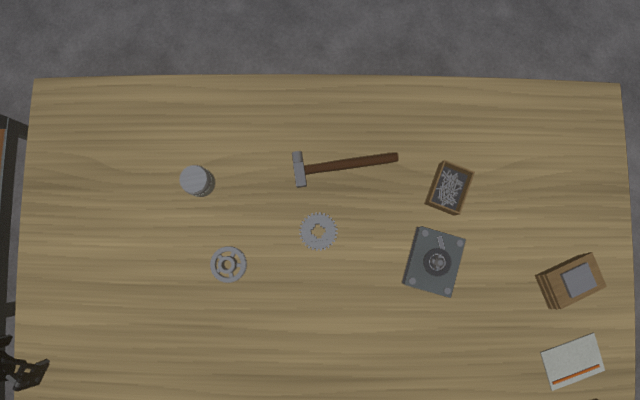

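View pics/side0.png

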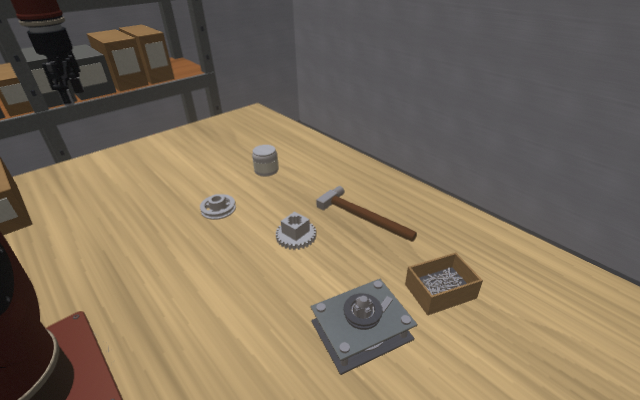

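The top view shows the gear at about (319,231), the winch shaft at (437,261), the pulley at (229,265) and the tin at (195,180). The side view agrees: gear with its hub up at (296,230), shaft at (363,305).

```bash
python3 - <<'E'
from h import *
d=load('top0'); s=load('side0')
print('gear',plane(d,[[319,231]],.014),'side',plane(s,[[296,233]],.014))
print('shaft',plane(d,[[437,261]],.07),'side',plane(s,[[363,300]],.085))
w=load('wrist0'); print(w['hand_eye'].round(4).tolist())
st=observe(); print(R.from_quat(st['eef_rot']).as_matrix().round(3).tolist())
i=cv2.resize(d['image'][200:310,270:480,::-1],None,fx=3.8,fy=3.8,interpolation=cv2.INTER_CUBIC); cv2.imwrite('pics/topc.png',i)
E
```

```text
gear [[0.54295537 0.01697418 0.014     ]] side [[0.54117432 0.01549219 0.014     ]]
shaft [[ 0.47428953 -0.25575197  0.07      ]] side [[ 0.47003713 -0.26038065  0.085     ]]
[[0.0003, -0.9452, -0.3265, 0.0842], [1.0, 0.0001, 0.0005, -0.0009], [-0.0005, -0.3265, 0.9452, -0.1315], [0.0, 0.0, 0.0, 1.0]]
[[-0.891, 0.454, -0.0], [0.454, 0.891, -0.001], [-0.0, -0.001, -1.0]]
```

View pics/topc.png

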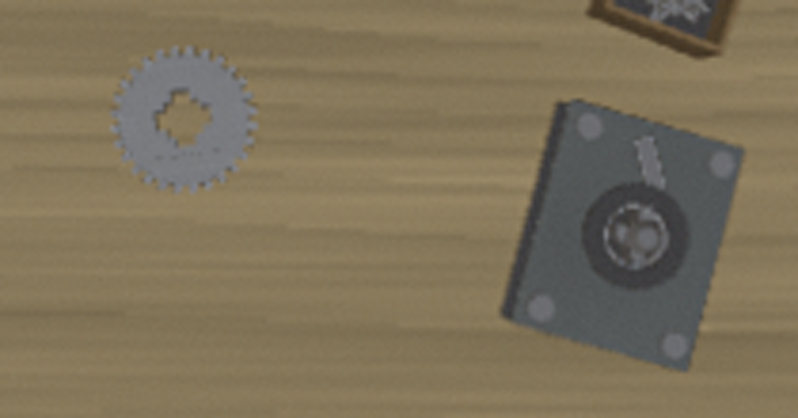

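```bash
python3 -m pendant '[[[-0.473,-0.39,0.06,0,0,0,1],[-0.473,-0.39,0.06,0,0,0,1],[-0.473,-0.39,0.06,0,0,0,1],[-0.473,-0.39,0.06,0,0,0,1],[-0.473,-0.39,0.06,0,0,0,1],[-0.473,-0.39,0.06,0,0,0,1],[-0.473,-0.39,0.06,0,0,0,1],[-0.473,-0.39,0.06,0,0,0,1],[-0.473,-0.39,0.06,0,0,0,1],[-0.473,-0.39,0.06,0,0,0,1],[-0.473,-0.39,0.06,0,0,0,1],[-0.473,-0.39,0.06,0,0,0,1],[-0.473,-0.39,0.06,0,0,0,1],[-0.473,-0.39,0.06,0,0,0,1],[-0.473,-0.39,0.06,0,0,0,1],[-0.473,-0.39,0.06,0,0,0,1]]]' 60
python3 - <<'E'
from h import *
d=snap('wrist','w1'); s=observe(); M=R.from_quat(s['eef_rot']).as_matrix()
print(s['t'],s['tool_pos'],M.round(4).tolist(), 'cam',d['c2w'][:3,3])
print('gear exp px',proj(d,[[.542,.017,.048]]))
v=np.array([.473,-.258,.18])-s['tool_pos']; print('to shaft view (tool)',v@M)
E
```

```text
t: 1.75
tool_pos: [0.5391, 0.0188, 0.1822]
eef_rot: [0.232, 0.973, 0.0, -0.0]
wrist_force: [-0.8, 0.8, 0.1]
grip_width: 0.0854
1.8 [0.53914163 0.01878096 0.18234354] [[-0.8923, 0.4515, -0.0002], [0.4515, 0.8923, 0.0005], [0.0004, 0.0004, -1.0]] cam [0.46358192 0.05593022 0.31378367]
gear exp px [[324.74459974 191.43279216]]
to shaft view (tool) [-0.06594261 -0.27682946  0.00222035]
```

View pics/w1.png

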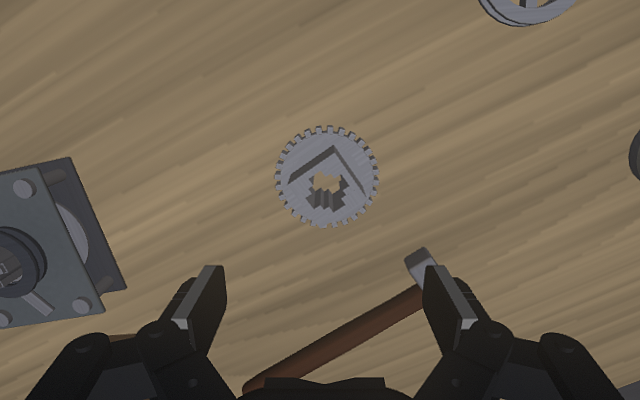

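Gear seen with hub up, its bore near (327,185) and the hub's near corner at about (335,148), so the hub is roughly 45° to the jaws. Next I look at the shaft from near.

```bash
python3 -m pendant '[[[-0.06,-0.277,-0.02,0,0,0,1],[-0.06,-0.277,-0.02,0,0,0,1],[-0.06,-0.277,-0.02,0,0,0,1],[-0.06,-0.277,-0.02,0,0,0,1],[-0.06,-0.277,-0.02,0,0,0,1],[-0.06,-0.277,-0.02,0,0,0,1],[-0.06,-0.277,-0.02,0,0,0,1],[-0.06,-0.277,-0.02,0,0,0,1],[-0.06,-0.277,-0.02,0,0,0,1]]]' 60
python3 - <<'E'
from h import *
d=snap('wrist','w2'); s=observe()
print(s['tool_pos'],'cam',d['c2w'][:3,3])
p=proj(d,[[.473,-.258,.085]])[0]; print(p)
a=load('w1')['image'][115:240,265:390]; 
x,y=int(p[0])-80,int(p[1])-80; x=max(x,0); y=max(y,0); b=d['image'][y:y+160,x:x+160]; print(x,y)
c=np.hstack([cv2.resize(a,(400,400),interpolation=cv2.INTER_CUBIC),cv2.resize(b,(400,400),interpolation=cv2.INTER_CUBIC)])
cv2.imwrite('pics/c2.png',c[:,:,::-1])
E
```

```text
t: 2.7
tool_pos: [0.468, -0.255, 0.2022]
eef_rot: [0.232, 0.973, 0.0, -0.0]
wrist_force: [-0.6, 0.6, 0.2]
grip_width: 0.0854
[ 0.46802369 -0.25495702  0.20214924] cam [ 0.39244939 -0.21792636  0.33368698]
[324.52807178 201.44318777]
244 121
```

View pics/c2.png

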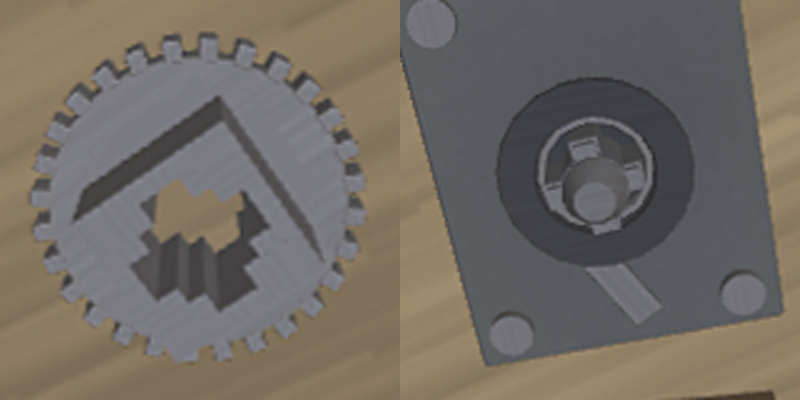

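```bash
python3 - <<'E'
from h import *
d=load('w1'); c=np.array([[222,118],[75,220],[322,262]])/3.2+[265,115]
P=plane(d,c,.048); print('corners',P.round(4).tolist())
e1=P[1]-P[0];e2=P[2]-P[0]; print('edges',np.linalg.norm(e1),np.linalg.norm(e2),'dir',np.degrees(np.arctan2(e1[1],e1[0])),np.degrees(np.arctan2(e2[1],e2[0])),'centre',(P[1]+P[2])/2)
# disc outline centre
im=d['image'].astype(int); m=((im.max(2)-im.min(2)<25)&(im.min(2)>70)).astype(np.uint8); 
n,l,st,ce=cv2.connectedComponentsWithStats(m); k=l[180,285]; pts=cv2.convexHull(np.argwhere(l==k)[:,::-1].astype(np.float32)).reshape(-1,2)
Q=plane(d,pts,.014)[:,:2]; A=np.c_[2*Q,np.ones(len(Q))]; s=np.linalg.lstsq(A,(Q**2).sum(1),rcond=None)[0]; print('disc',s[:2],'r',np.sqrt(s[2]+s[:2]@s[:2]),st[k])
g=load('w2'); o=np.array([244,121])
print('tip',plane(g,[np.array([194,201])/2.5+o],.085))
S=plane(g,(np.array([[183,148],[233,172],[153,192],[205,225]]))/2.5+o,.073);print('spl',S.round(4).tolist(),'mid',(S[0]+S[3])/2,(S[1]+S[2])/2)
a=S[0]-S[3];b=S[1]-S[2];print(np.degrees(np.arctan2(a[1],a[0])),np.degrees(np.arctan2(b[1],b[0])),np.linalg.norm(a),np.linalg.norm(b))
# ring outer at z .061
rp=np.array([[192,77],[293,172],[97,172],[192,267],[120,102],[265,240],[120,238],[265,104]])/2.5+o
Q=plane(g,rp,.061)[:,:2]; A=np.c_[2*Q,np.ones(8)]; s=np.linalg.lstsq(A,(Q**2).sum(1),rcond=None)[0]; print('ring',s[:2],np.sqrt(s[2]+s[:2]@s[:2]))
E
```

```text
corners [[0.5167, 0.0381, 0.048], [0.5232, -0.0059, 0.048], [0.561, 0.0443, 0.048]]
edges 0.044497127571032864 0.0447853361998138 dir -81.54195263837616 7.95316361715903 centre [0.54210675 0.01922651 0.048     ]
disc [0.54220316 0.01869848] r 0.04713928302201998 [ 274  125  106  104 6754]
tip [[ 0.47196802 -0.25996392  0.085     ]]
spl [[0.4586, -0.2571, 0.073], [0.4727, -0.2467, 0.073], [0.4672, -0.2722, 0.073], [0.4847, -0.2626, 0.073]] mid [ 0.47166225 -0.2598281   0.073     ] [ 0.4699738  -0.25943851  0.073     ]
168.19472326538195 77.94954186001934 0.02662636095118154 0.02610240520896006
ring [ 0.47152174 -0.260002  ] 0.03301882806830738
```

```bash
python3 -m pendant '[[[0.057,0.278,0.082,0,0,-35,1],[0.057,0.278,0.082,0,0,-35,1],[0.057,0.278,0.082,0,0,-35,1],[0.057,0.278,0.082,0,0,-35,1],[0.057,0.278,0.082,0,0,-35,1],[0.057,0.278,0.082,0,0,-35,1],[0.057,0.278,0.082,0,0,-35,1],[0.057,0.278,0.082,0,0,-35,1],[0.057,0.278,0.082,0,0,-35,1]]]' 60
cat >> h.py <<'E'
def circ(d,pts,z):
    Q=plane(d,pts,z)[:,:2]; A=np.c_[2*Q,np.ones(len(Q))]; s=np.linalg.lstsq(A,(Q**2).sum(1),rcond=None)[0]
    return s[:2],np.sqrt(s[2]+s[:2]@s[:2])
def tool(): 
    s=observe(); M=R.from_quat(s['eef_rot']).as_matrix(); return s,M
E
python3 - <<'E'
from h import *
d=snap('wrist','w3'); s,M=tool()
u=proj(d,[[.5422-.035,.0188,.014]])[0].astype(int)
im=d['image'].astype(int); m=((im.max(2)-im.min(2)<25)&(im.min(2)>70)).astype(np.uint8)
n,l,st,ce=cv2.connectedComponentsWithStats(m); k=l[u[1],u[0]]; pts=cv2.convexHull(np.argwhere(l==k)[:,::-1].astype(np.float32)).reshape(-1,2)
print('disc',circ(d,pts,.014),st[k])
print(s['t'],s['tool_pos'],'yaw y',np.degrees(np.arctan2(M[1,1],M[0,1])))
print('to grasp',(np.array([.5422,.0188,.027])-s['tool_pos'])@M)
E
```

```text
t: 3.65
tool_pos: [0.5424, 0.0163, 0.1205]
eef_rot: [-0.07, 0.998, -0.0, 0.0]
wrist_force: [-0.2, -1.0, 0.3]
grip_width: 0.085
disc (array([0.54214902, 0.01822716]), np.float64(0.04731392425795357)) [ 264  133  129  125 9145]
3.7 [0.54250268 0.01575623 0.12067757] yaw y 97.96382906348887
to grasp [-8.74981903e-05  3.08007321e-03  9.36768309e-02]
```

View pics/w3.png

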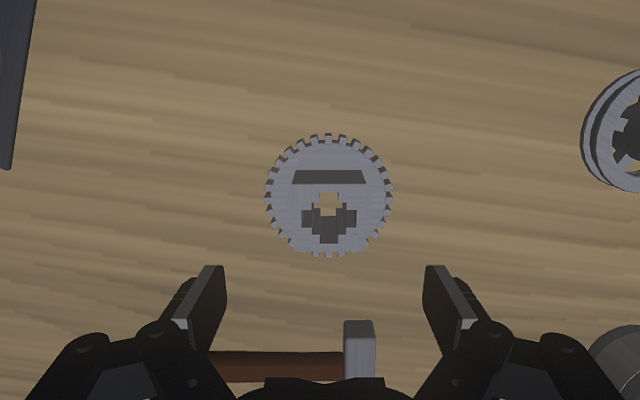

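The hub's walls are square to the jaws, the disc refit agrees within 0.5 mm, and the hammer, pulley and tin are clear. I go down and grip.

```bash
python3 -m pendant '[[[0,0.0025,0.03,0,0,0,1],[0,0.0025,0.06,0,0,0,1],[0,0.0025,0.08,0,0,0,1],[0,0.0025,0.09,0,0,0,1],[0,0.0025,0.093,0,0,0,1],[0,0.0025,0.093,0,0,0,1],[0,0.0025,0.093,0,0,0,-1],[0,0.0025,0.093,0,0,0,-1],[0,0.0025,0.093,0,0,0,-1],[0,0.0025,0.093,0,0,0,-1],[0,0.0025,0.093,0,0,0,-1],[0,0.0025,0.093,0,0,0,-1],[0,0.0025,0.093,0,0,0,-1],[0,0.0025,0.093,0,0,0,-1]]]' 80
```

```text
t: 5.1
tool_pos: [0.543, 0.0191, 0.0284]
eef_rot: [-0.07, 0.998, 0.0, 0.001]
wrist_force: [-1.6, -0.6, 6.6]
grip_width: 0.0444
```

```bash
python3 -m pendant '[[[0,0,-0.02,0,0,0,-1],[0,0,-0.05,0,0,0,-1],[0,0,-0.08,0,0,0,-1],[0,0,-0.11,0,0,0,-1],[0.01,-0.03,-0.12,0,0,3,-1],[0.026,-0.065,-0.12,0,0,7,-1],[0.042,-0.105,-0.12,0,0,11,-1],[0.06,-0.145,-0.12,0,0,15,-1],[0.076,-0.185,-0.12,0,0,20,-1],[0.092,-0.225,-0.12,0,0,20,-1],[0.105,-0.255,-0.12,0,0,20,-1],[0.1095,-0.2663,-0.12,0,0,20,-1],[0.1095,-0.2663,-0.12,0,0,20,-1],[0.1095,-0.2663,-0.12,0,0,20,-1]]]' 80
python3 - <<'E'
from h import *
d=snap('wrist','w4'); e=snap('side','s4'); s,M=tool()
print(s['t'],s['tool_pos'],'yaw y',np.degrees(np.arctan2(M[1,1],M[0,1])),s['grip_width'])
print('to shaft',(np.array([.4717,-.26,.085])-s['tool_pos'])@M)
p=proj(e,[[.4717,-.26,.1]])[0].astype(int); c=e['image'][p[1]-90:p[1]+70,p[0]-80:p[0]+80]; print(p-[80,90])
w=d['image'][40:360,160:480]
cv2.imwrite('pics/c4.png',np.hstack([cv2.resize(w,(400,400)),cv2.resize(c,(400,400),interpolation=cv2.INTER_CUBIC)])[:,:,::-1])
E
```

```text
t: 6.5
tool_pos: [0.471, -0.259, 0.1471]
eef_rot: [0.104, 0.995, 0.0, -0.0]
wrist_force: [-0.1, 0.4, -2.5]
grip_width: 0.0449
6.6 [ 0.47147051 -0.25825691  0.14711043] yaw y 78.14030479748799 0.045042407059456474
to shaft [-0.00060747 -0.00169978  0.06210908]
[283 203]
```

View pics/c4.png

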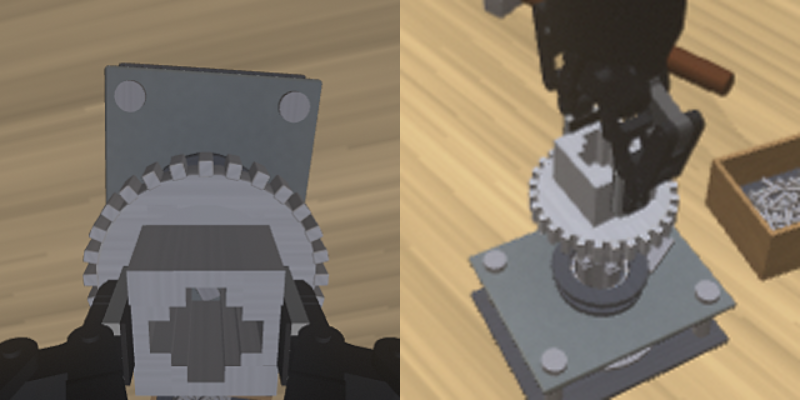

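```bash
python3 - <<'E'
from h import *
d=load('w4'); o=np.array([160,40])
s,M=tool()
f=lambda q,z:(plane(d,np.array(q,float)/1.25+o,z)-s['tool_pos'])@M
for z in(.1665,.1685):
    P=f([[128,271],[282,270],[133,393],[278,395]],z); print(z,P.round(4).tolist(),'w',P[1]-P[0])
    K=f([[149,335],[265,335],[205,288],[205,382]],z); print('key',K.round(4).tolist(), 'ctr',(K[0,1]+K[1,1])/2,(K[2,0]+K[3,0])/2)
# disc outline via tooth tips at top z ~ .1335
T=f([[84,282],[90,238],[117,199],[156,169],[205,153],[256,167],[297,200],[322,240],[328,285]],.1335)[:,:2]
A=np.c_[2*T,np.ones(len(T))]; x=np.linalg.lstsq(A,(T**2).sum(1),rcond=None)[0]; print('disc ctr tool',x[:2],np.sqrt(x[2]+x[:2]@x[:2]))
E
```

```text
0.1665 [[0.0229, -0.0239, -0.0194], [0.0231, 0.0207, -0.0194], [-0.0219, -0.0251, -0.0194], [-0.0229, 0.0221, -0.0194]] w [2.31844094e-04 4.45974776e-02 2.95768199e-05]
key [[0.0007, -0.0189, -0.0194], [0.0006, 0.0167, -0.0194], [0.0172, -0.0016, -0.0194], [-0.0174, -0.0017, -0.0194]] ctr -0.0010592370254370199 -9.057214824754675e-05
0.1685 [[0.024, -0.0235, -0.0214], [0.0242, 0.0203, -0.0214], [-0.02, -0.0247, -0.0214], [-0.021, 0.0217, -0.0214]] w [2.27707274e-04 4.38017197e-02 2.90490773e-05]
key [[0.0022, -0.0186, -0.0214], [0.0021, 0.0164, -0.0214], [0.0184, -0.0016, -0.0214], [-0.0156, -0.0017, -0.0214]] ctr -0.0010673350734599699 0.0014229256533163249
disc ctr tool [ 0.00220602 -0.00121877] 0.04567926106977103
```

```bash
python3 -m pendant '[[[-0.0015,-0.0007,0.01,0,0,0,-1],[-0.0015,-0.0007,0.025,0,0,0,-1],[-0.0015,-0.0007,0.035,0,0,0,-1],[-0.0015,-0.0007,0.041,0,0,0,-1],[-0.0015,-0.0007,0.045,0,0,0,-1],[-0.0015,-0.0007,0.045,0,0,0,-1],[-0.0015,-0.0007,0.045,0,0,0,-1]]]' 100
```

```text
t: 7.3
tool_pos: [0.4724, -0.261, 0.1025]
eef_rot: [0.104, 0.995, -0.0, 0.0]
wrist_force: [0.6, 0.8, -3.3]
grip_width: 0.0443
```

```bash
python3 -m pendant '[[[0,0,0.002,0,0,0,-1],[0,0,0.004,0,0,0,-1],[0,0,0.006,0,0,0,-1],[0,0,0.008,0,0,0,-1],[0,0,0.008,0,0,0,-1],[0,0,0.008,0,0,0,-1]]]' 100
```

```text
t: 7.9
tool_pos: [0.4723, -0.2608, 0.0943]
eef_rot: [0.104, 0.995, -0.0, -0.0]
wrist_force: [0.2, -0.1, -2.3]
grip_width: 0.0443
```

```bash
python3 -m pendant '[[[0,0,0.002,0,0,0,-1],[0,0,0.004,0,0,0,-1],[0,0,0.006,0,0,0,-1],[0,0,0.008,0,0,0,-1],[0,0,0.01,0,0,0,-1],[0,0,0.01,0,0,0,-1],[0,0,0.01,0,0,0,-1]]]' 120
```

```text
t: 8.6
tool_pos: [0.4724, -0.2609, 0.0849]
eef_rot: [0.104, 0.995, 0.0, 0.0]
wrist_force: [-4.1, 2.4, 8.4]
grip_width: 0.0442
```

```bash
python3 -m pendant '[[[0,0,0.001,0,0,0,-1],[0,0,0.002,0,0,0,-1],[0,0,0.003,0,0,0,-1],[0,0,0.004,0,0,0,-1],[0,0,0.005,0,0,0,-1],[0,0,0.005,0,0,0,-1],[0,0,0.005,0,0,0,-1]]]' 120
```

```text
t: 9.3
tool_pos: [0.4726, -0.261, 0.0815]
eef_rot: [0.104, 0.995, 0.001, 0.0]
wrist_force: [-10.5, 6.4, 27.1]
grip_width: 0.0443
```

```bash
python3 -m pendant '[[[0.0005,0.0002,0,0,0,0,-1],[0.001,0.0004,0,0,0,0,-1],[0.001,0.0004,0,0,0,0,-1],[0.001,0.0004,0,0,0,0,-1]]]' 120
python3 - <<'E'
from h import *
e=snap('side','s5'); d=snap('wrist','w5'); s,M=tool(); print(s['t'],s['tool_pos'],s['wrist_force'],s['torque'],np.degrees(np.arctan2(M[1,1],M[0,1])))
p=proj(e,[[.4717,-.26,.06]])[0].astype(int); c=e['image'][p[1]-70:p[1]+70,p[0]-70:p[0]+70]
w=d['image'][40:360,160:480]
cv2.imwrite('pics/c5.png',np.hstack([cv2.resize(w,(400,400)),cv2.resize(c,(400,400),interpolation=cv2.INTER_CUBIC)])[:,:,::-1])
E
```

```text
t: 9.7
tool_pos: [0.4724, -0.2609, 0.0814]
eef_rot: [0.104, 0.995, 0.0, 0.001]
wrist_force: [-5.9, 3.1, 22.6]
grip_width: 0.0439
9.8 [ 0.47249191 -0.26088584  0.08146987] [-6.27098325  2.86982926 22.71515493] [0.79091144 1.48218838 0.04856473] 78.01204201507356
```

View pics/c5.png

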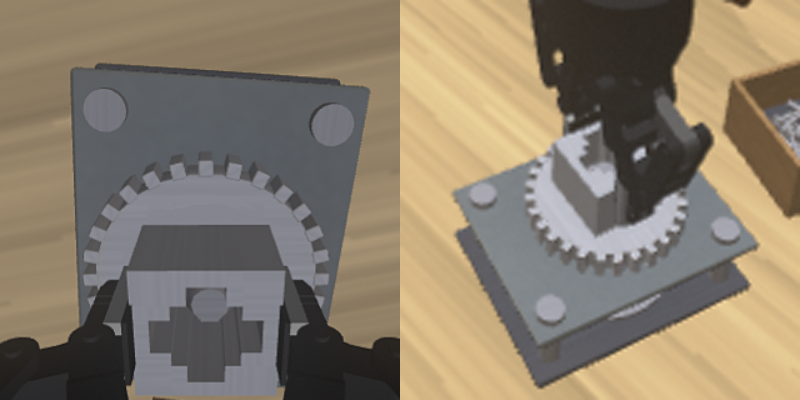

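The shaft tip now shows inside the bore, and the gear sits down on the plate with no slip in the jaws. I'll ease the side force and press a little more, to check that this is the hard stop.

```bash
python3 -m pendant '[[[0.0006,0.0002,0,0,0,0,-1],[0.0012,0.0004,0.0005,0,0,0,-1],[0.0012,0.0004,0.001,0,0,0,-1],[0.0012,0.0004,0.0015,0,0,0,-1],[0.0012,0.0004,0.0015,0,0,0,-1],[0.0012,0.0004,0.0015,0,0,0,-1],[0.0012,0.0004,0.0015,0,0,0,-1]]]' 120
```

```text
t: 10.5
tool_pos: [0.4725, -0.2609, 0.0814]
eef_rot: [0.104, 0.995, -0.0, 0.003]
wrist_force: [-7.7, 3.4, 34.9]
grip_width: 0.0441
```

With 12 N more the gear moved less than 0.1 mm, so it is against the hard stop. I'm handing in.

```bash
python3 - <<'E'
from h import *
print(job.job_done()); s=observe(); print(s['t'],s['tool_pos'],s['wrist_force'])
E
```

```text
the job is handed in; nothing more can be done
None
the job is handed in; nothing more can be done
```

I gripped the gear by its square hub, lifted it and turned it about 20° to line its keyways up with the splines. I then slid it onto the winch shaft, pressed the brake plate down and handed the job in at 10.5 s, still gripping and pushing. No verdict is reported.

**Fully home:**
- The last reading before hand-in had the TCP 81.4 mm above the counter. From the height at which I gripped the gear, that puts its underside at about 53 mm, which is the plate's stop.
- Pressing 12 N harder, to about 35 N, moved it less than 0.1 mm. I judged this from force and height, because the camera calibration (about 2 mm) is too coarse to confirm the plate's last millimetre.

**Meshed:** the gear went past the splines with almost no contact force, and the last pictures show the shaft tip inside the bore with no slip in the jaws.

**Side force:** about 8 N remained at the end, even after two small sideways corrections.

**Bystanders:** I never touched the pulley, hammer, tin or screw box. I did not re-measure them at the end.

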